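# Wedge the rocking bench stand

### The job

The small wooden stand with the drawer rocks, because one of its four feet is too short. Push the long wooden wedge along the table, thin end first, under the short foot just until the stand no longer rocks, testing it by pressing on the top over that foot; do not pick the wedge up, shove the stand along or disturb the other things. Finish while still pressing down firmly with the fingertips on that corner of the top, with the stand level and steady on the wedge.

Things in the scene. Friction and masses are not known exactly. Their poses are not given: they have to be found in the camera images.
- stand: Rocking stand: wooden drawer box 160 (x) x 200 (y) mm, about 2.4 kg; top board 168 x 208 mm, upper face at z = 92 mm. Drawer front with two brass knobs faces its -x. Dark steel block 46 x 46 x 22 mm on the top at corner +x, -y. Four turned feet, tapering from 27 mm to 10 mm across at the tip, at x = +-65, y = +-85 mm; 26 mm clear under the box. Origin: footprint centre, level with the three good feet; z up.
- press_corner (a point): Point of the top's upper face straight above the short foot; stand frame (-65, +85, 92) mm. Press within about 35 mm of it. Left alone the stand rests level on its three good feet; 3 to 5 N pressed down here tips it until the short foot meets the table or the wedge; a firm press is about 10 N.
- foot_mark (a point): Point under the centre of the short foot (the one at -x, +y, diagonally opposite the steel block), level with the undersides of the good feet; stand frame (-65, +85, 0) mm. The short foot ends 4 to 8 mm above it, differently each time and not measured for you.
- wedge: Plain pale wooden wedge flat on the table, 150 x 40 mm, about 60 g. Its +x points to the thin end (toe): 2 mm thick there, rising evenly to 23 mm at the butt (0.14 mm per mm). Origin: centre of the underside. It starts on the stand's +y side, toe 10 to 45 mm short of the short foot, pointing nearly along the stand's -y.
- wedge_toe (a point): Middle of the wedge's thin end, on the underside (wedge +75 mm in x).
- wedge_butt (a point): Middle of the wedge's upright thick end face, 10 mm above the table (wedge -75 mm in x); the face to push on, 40 mm wide and 23 mm high. The loose wedge slides with under 1 N; once it meets the foot the resistance climbs past 3 N, and pushing on only drags the stand along.
- small_block: small plain wooden block, 30 x 50 x 30 mm, lying in front of the stand's drawer; bystander, leave it
- pencil: pencil, 7 x 136 mm, lying near the table's edge; bystander, leave it
- marker: black and white marker pen, 17 x 135 mm, lying near the table's edge; bystander, leave it
- sanding_block: cork sanding block, 57 x 87 x 29 mm, lying beyond the stand; bystander, leave it
- offcut: plain wooden offcut, 45 x 70 x 22 mm, lying at the table's left corner; bystander, leave it

How it is judged:
At the end, for the whole second after the job is handed in: Fingers press over 6 N on the top within 50 mm of the point over the short foot; the wedge lies flat under that foot (within 25 mm of its midline) and carries load; the stand leans under 0.012 rad (about 1.2 mm at the foot), is within 20 mm of its start, and all is at rest (contact force between the fingers and stand above 6 N and horizontal distance between the grasp point and press_corner below 0.05 m and height (world z) of the grasp point above 0.085 m and contact force between wedge and stand above 0.3 N and angle between stand's own z axis and vertical below 0.012 rad and y of foot_mark in the frame of wedge between -0.025 and 0.025 m and x of foot_mark in the frame of wedge above -0.05 m and angle between wedge's own z axis and vertical below 0.06 rad and distance of stand from where it was at the start of the episode below 0.02 m and linear speed of each of stand, wedge below 0.02 m/s); the arm keeps its last pose, push and grip.
It fails at once if the wedge is lifted off the table or stood on end (height (world z) of wedge above 0.02 m or angle between wedge's own z axis and vertical above 0.3 rad).
It fails at once if the stand is shoved away, lifted or tipped over (distance of stand from where it was at the start of the episode above 0.05 m or angle between stand's own z axis and vertical above 0.2 rad).
It fails at once if a bystander is disturbed (distance of any of small_block, pencil, marker, sanding_block, offcut from where it was at the start of the episode above 0.03 m).
It also fails if it takes over 51 s, if anything falls off the work surface, if the arm or the gripper's body presses on something with over 40 N, if the wrist force passes 120 N, or if a joint passes its speed limit or range.

### The arm

A 6-joint arm with a two-finger parallel gripper is mounted at the origin on a cart in front of the work surface, level with it; the furniture and walls round the work are solid. World frame = base frame: x ahead of the robot, y to its left, z up, the work surface at z = 0. Lengths are in m, angles in rad, forces in N, time in s.
With the tool pointing down it reaches from about 0.35 to 0.775 m from the base axis. Payload 7.3 kg.
Tool frame: the origin (TCP) lies on the centre line of the jaws, within the pads' length; the fingertips stand 11 mm ahead of it and the grasp point (between the pads) lies 8 mm behind it; z points along the fingers, y is the direction in which the jaws open and shut (so a half turn about z gives the same grasp; the last joint's range is limited). The gripper opens to 92 mm and grips with 3 to 60 N. Pads are 19 mm wide; open, the fingers measure 130 mm over their backs; the gripper's body (75 mm by 190 mm) begins 47 mm behind the grasp point.
Start: joints at [1.153, 0.342, 1.524, -0, 1.275, -0.146], TCP at [0.141, 0.506, 0.238] pointing down, gripper open.
Joint ranges: [-2.53, 2.53], [-0.77, 2.02], [0.04, 2.7], [-1, 4.14], [0.28, 2.66], [-3.11, 3.11]. Speed limits (rad/s): [2.57, 2.57, 3.14, 3.14, 3.14, 3.14].

### API

Orientations are given as [roll, pitch, yaw] about the fixed x, y, z axes, in that order (R = Rz(yaw) Ry(pitch) Rx(roll)).
In Python, from cell import robot gives the robot as it stands.
- The arm moves only by the tool jog_arm, never from a script. Its argument "deltas" is one flat list of numbers, 6 for each row, row after row: the shift along the world's x, y, z in units of 0.1 m (1.0 is 0.1 m), then the turn, a rotation vector about the world's x, y, z in units of 90 degrees (1.0 is 90 degrees). A call has 1 to 5 rows; each row is the pose to reach, as a shift and turn from the pose commanded when the call began; what a row does not reach only later rows make up. A row lasts 1/12 s, in which the tool goes at most 41.7 mm and 7.16 degrees, less where a joint would pass 70% of its speed; a pose out of reach is approached as far as the arm can. A call with a number of a shift or a turn outside -1 to 1 is refused whole. A call with a gripper value outside its range is refused whole. "claw" is the opening, from 0 (shut) to 1 (fully open), set as the call begins (left out, the last holds). The fingers move at their own pace and stop on an object; "newtons" is the grip in N (left out, the last holds). Time passes only in rows, so rows that repeat a pose let the fingers close. It gives the time, the measured TCP pose, the force and the opening at its end, in the units of the state.
- robot.observe(): the state, without advancing time (a new reading comes with each control period).
- robot.read_camera(name): name is "scene" or "top" or "wrist"; returns the picture (400x640x3 uint8, red, green, blue); there is no depth.
- robot.camera_params(name): a dict with "fx", "fy", "cx", "cy" (pixels), "R" (3x3) and "t" (3): a world point X has camera coordinates R X + t. Camera axes: x right, y down, z forward; pixel columns grow to the right and rows downward; lengths in m; the calibration is good to about 2 mm. A picture is of the moment at which its call begins: read the wrist's pose just before it. camera_params takes no time and is no camera call; for the wrist camera it gives the pose at the moment of the call.
- robot.hand_in(): hands the job in, once; it reports no verdict.
The state is a dict: "time": time; "qpos": joint angles; "qvel": joint speeds; "joint_efforts": joint torques, N m; "tool_pos": TCP position; "tool_rot": TCP orientation; "contact_force": force on the tool from outside, world axes, zero at the start; "torque": the same for the moment, N m; "opening": finger opening in m.
Only numpy, scipy, OpenCV 4.12 (cv2) and the standard library are available. Lean on these libraries where they do the work, as an engineer would, in place of code of your own. Each camera call takes 0.05 s, during which the arm holds its last target. There are 200 camera calls.

## Working session

There is one attempt and no reset: what is moved stays moved. The work goes in short steps, Python scripts to look and compute and a tool call to move; the robot and the scene stay as the last step left them, time stands still between calls to the robot, and variables do not carry over. Pictures are saved under pics/ and viewed, about 8 in all and at most 12, crops included, and the job is handed in when it is done.

Besides the shell and the picture viewer there is one more tool, called after "Request:" by a JSON object that holds its "name" and its "arguments", one argument or row to a line. jog_arm: Moves the arm, as the interface text tells. Its arguments: {"type":"object","properties":{"deltas":{"type":"array","items":{"type":"number"}},"claw":{"type":"number"},"newtons":{"type":"number"}},"required":["deltas"]}

```bash
mkdir -p pics
cat > h.py <<'E'
import numpy as np, cv2
from cell import robot
def snap(n,f):
    im=robot.read_camera(n); cv2.imwrite('pics/'+f,cv2.cvtColor(im,cv2.COLOR_RGB2BGR)); return im
def ray(p,u,v,z):
    R=np.array(p['R']);t=np.array(p['t']);c=-R.T@t
    d=R.T@np.array([(u-p['cx'])/p['fx'],(v-p['cy'])/p['fy'],1]); return c+d*(z-c[2])/d[2]
def proj(p,X):
    c=np.array(p['R'])@np.array(X)+np.array(p['t']); return c[0]/c[2]*p['fx']+p['cx'],c[1]/c[2]*p['fy']+p['cy']
E
python3 - <<'E'
from h import *
for n in('top','scene'):
    snap(n,n+'1.png');p=robot.camera_params(n);print(n,p)
print(robot.observe())
E
```

```text
top {'fx': 417.5296216125639, 'fy': 417.5296216125639, 'cx': 314.22817140598613, 'cy': 200.98755511835265, 'R': array([[ 0.01970388, -0.998971  , -0.04084967],
       [-0.99929629, -0.01837309, -0.03270109],
       [ 0.03191691,  0.04146526, -0.99863003]]), 't': array([-0.14594545,  0.51464699,  0.91461727])}
scene {'fx': 508.3303344917209, 'fy': 508.3303344917209, 'cx': 322.0564279343254, 'cy': 199.35420481362627, 'R': array([[ 0.82724891, -0.56147139,  0.02022675],
       [-0.28947828, -0.45680738, -0.84114764],
       [ 0.48152006,  0.68998326, -0.54042717]]), 't': array([-0.53426171,  0.17952226,  0.93203775])}
{'time': 0.1, 'qpos': array([ 1.15302798e+00,  3.42659024e-01,  1.52490235e+00, -4.05667948e-05,
        1.27538334e+00, -1.45988961e-01]), 'qvel': array([ 1.26394900e-03, -9.44019825e-04, -1.50405518e-03, -1.73861388e-04,
       -1.80010722e-05, -1.19548508e-03]), 'joint_efforts': array([ 1.04322946e-03, -4.32001054e+01, -2.44695783e+01,  7.18528870e-02,
        5.25292335e-02, -9.57681959e-05]), 'tool_pos': array([0.14078081, 0.50542341, 0.23711802]), 'tool_rot': array([-3.14024933e+00, -1.58304378e-04,  2.86982500e+00]), 'contact_force': array([ 0.64495231, -0.46972674, -0.08984779]), 'torque': array([-0.00157136,  0.05225572,  0.00089054]), 'opening': 0.09177292828947564}
```

View pics/top1.png

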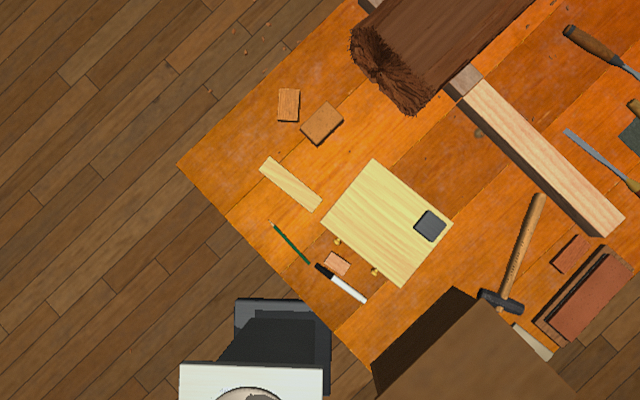

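View pics/scene1.png

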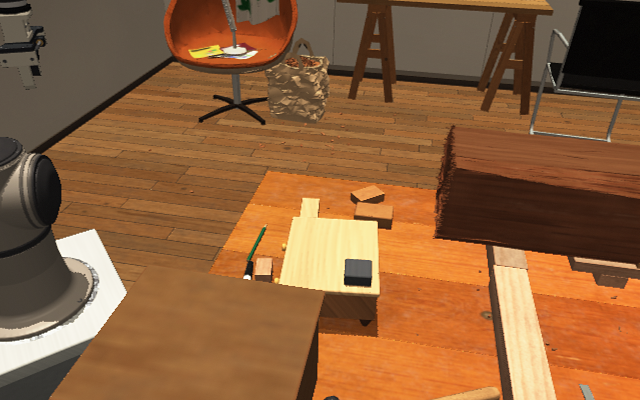

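The top view shows the stand's board with corners near (373,158), (453,222), (402,287) and (321,222), and the knobs on the lower-left. The wedge runs from its butt near (265,163) to its toe near (317,207). The short foot is at the left corner. Next I'll measure these.

```bash
cat > meas.py <<'E'
from h import *
def measure(im,p):
    hsv=cv2.cvtColor(im,cv2.COLOR_RGB2HSV)
    m=cv2.inRange(hsv,(15,40,130),(35,150,255)); 
    m=cv2.morphologyEx(m,cv2.MORPH_OPEN,np.ones((3,3)))
    cs,_=cv2.findContours(m,cv2.RETR_EXTERNAL,cv2.CHAIN_APPROX_NONE)
    out=[]
    for c in cs:
        a=cv2.contourArea(c)
        if a<300: continue
        r=cv2.minAreaRect(c); out.append((a,r,cv2.boxPoints(r),c))
    return m,out
if __name__=='__main__':
    im=cv2.cvtColor(cv2.imread('pics/top1.png'),cv2.COLOR_BGR2RGB);p=robot.camera_params('top')
    m,o=measure(im,p)
    for a,r,b,c in o:
        x,y=r[0]
        if not(230<x<460 and 130<y<300): continue
        z=.092 if a>4000 else .012
        P=np.array([ray(p,u,v,z)[:2] for u,v in b]); print(a,np.round(b),'\n',P.round(4),'mid',P.mean(0).round(4),[round(float(np.linalg.norm(P[i]-P[i-1])),4) for i in range(4)])
E
python3 meas.py
```

```text
8748.0 [[319. 222.]
 [373. 156.]
 [454. 223.]
 [400. 289.]] 
 [[ 0.473  -0.1494]
 [ 0.606  -0.2541]
 [ 0.4765 -0.4158]
 [ 0.3452 -0.3125]] mid [ 0.4752 -0.2829] [0.2072, 0.1693, 0.2072, 0.1671]
1188.0 [[258. 170.]
 [269. 155.]
 [323. 199.]
 [312. 213.]] 
 [[ 0.5843 -0.0102]
 [ 0.6161 -0.035 ]
 [ 0.522  -0.1557]
 [ 0.4904 -0.1311]] mid [ 0.5532 -0.083 ] [0.1531, 0.0403, 0.1531, 0.04]
```

```bash
cat > geo.py <<'E'
from meas import *
im=cv2.cvtColor(cv2.imread('pics/top1.png'),cv2.COLOR_BGR2RGB);p=robot.camera_params('top')
m,o=measure(im,p)
for a,r,b,c in o:
    if not(230<r[0][0]<460 and 130<r[0][1]<300): continue
    if a>4000:
        P=np.array([ray(p,u,v,.092)[:2] for u,v in b]);C=P.mean(0);ex=P[1]+P[2]-P[0]-P[3];ex/=np.linalg.norm(ex);ey=np.array([-ex[1],ex[0]])
    else:
        # butt corners b0,b1, toe b2,b3
        toe=np.mean([ray(p,u,v,.002)[:2] for u,v in b[2:]],0)
        butt=np.mean([ray(p,u,v,.023)[:2] for u,v in b[:2]],0)
foot=C-.065*ex+.085*ey
w=(toe-butt);L=np.linalg.norm(w);w/=L;n=np.array([-w[1],w[0]])
print('C',C,'ex',ex,np.arctan2(ex[1],ex[0]),'foot',foot)
print('toe',toe,'butt',butt,'L',L,'dir',w,np.arctan2(w[1],w[0]),'foot in wedge: ahead',(foot-toe)@w,'lat',(foot-toe)@n)
print('stand -y angle',np.arctan2(-ey[1],-ey[0]))
print('start',butt-.035*w)
E
python3 geo.py
```

```text
C [ 0.47516628 -0.28294389] ex [ 0.78592841 -0.61831751] -0.6666001226797865 foot [ 0.47663792 -0.17594934]
toe [ 0.50639415 -0.14308887] butt [ 0.59884002 -0.02444249] L 0.150410114117351 dir [-0.61462537 -0.78881915] -2.2327072803975794 foot in wedge: ahead 0.044209893018177175 lat -0.003275402942025007
stand -y angle -2.237396449474683
start [0.62035191 0.00316618]
```

Request:
{"name": "jog_arm", "arguments": {
  "deltas": [1,-1,0,0,0,-0.25,1,-1,0,0,0,-0.25,1,-1,0,0,0,-0.25,1,-1,0,0,0,-0.25],
  "claw": 0
}}

```text
time: 0.43
tool_pos: [0.2431, 0.4028, 0.2374]
tool_rot: [-3.14, 0.002, 2.469]
contact_force: [0.6, 1.5, 1.5]
opening: 0.0698
```

Request:
{"name": "jog_arm", "arguments": {
  "deltas": [1,-1,0,0,0,-0.25,1,-1,0,0,0,-0.25,1,-1,0,0,0,-0.25,1,-1,0,0,0,-0.25]
}}

```text
time: 0.77
tool_pos: [0.3435, 0.3026, 0.2375]
tool_rot: [3.141, 0.002, 2.075]
contact_force: [0.8, 0.4, 0.1]
opening: 0.0433
```

Request:
{"name": "jog_arm", "arguments": {
  "deltas": [0.93,-1,0,0,0,-0.25,0.93,-1,0,0,0,-0.25,0.93,-1,0,0,0,-0.25,0.93,-1,0,0,0,-0.25]
}}

```text
time: 1.1
tool_pos: [0.437, 0.202, 0.2374]
tool_rot: [3.14, 0.002, 1.682]
contact_force: [0.3, -0.3, 0.0]
opening: 0.0166
```

Request:
{"name": "jog_arm", "arguments": {
  "deltas": [0.93,-1,0,0,0,-0.25,0.93,-1,0,0,0,-0.25,0.93,-1,0,0,0,-0.25,0.93,-1,0,0,0,-0.25]
}}

```text
time: 1.43
tool_pos: [0.5299, 0.1019, 0.2371]
tool_rot: [3.14, 0.001, 1.29]
contact_force: [-1.3, -0.5, -0.2]
opening: 0.0007
```

Request:
{"name": "jog_arm", "arguments": {
  "deltas": [0.95,-1,-0.8,0,0,-0.25,0.95,-1,-0.8,0,0,-0.25,0.95,-1,-0.8,0,0,-0.25,0.95,-1,-0.8,0,0,-0.25,0.95,-1,-0.8,0,0,-0.25]
}}

```text
time: 1.85
tool_pos: [0.6225, 0.0022, 0.1524]
tool_rot: [-3.137, 0.004, 0.903]
contact_force: [-1.9, 0.2, -0.5]
opening: 0.0008
```

Run:
```python
from h import *
print(robot.observe());snap('wrist','w1.png')
p=robot.camera_params('wrist')
for X in ([.5988,-.0244,.023],[.5064,-.1431,.002],[.4766,-.1759,.092]): print(proj(p,X))
```

```text
{'time': 1.85, 'qpos': array([-1.18851381e-01,  5.94785949e-01,  1.35204588e+00, -1.29473960e-03,
        1.20074485e+00,  5.49234429e-01]), 'qvel': array([ 0.05663793, -0.07853552,  0.04699262,  0.02838665,  0.05403926,
        0.00464506]), 'joint_efforts': array([ -0.55784427, -55.54852724, -25.70508778,   0.11535225,
        -0.40807902,   0.06401378]), 'tool_pos': array([0.62245901, 0.00223905, 0.15244053]), 'tool_rot': array([-3.13711714,  0.00415116,  0.90319168]), 'contact_force': array([-1.89338404,  0.22715354, -0.53962321]), 'torque': array([-0.12905302,  0.14390285, -0.00368388]), 'opening': 0.0008326696868804365}
(np.float64(316.6598141531436), np.float64(237.77575111877798))
(np.float64(317.23405499137954), np.float64(367.66288598140306))
(np.float64(313.02943534364084), np.float64(493.1894291275065))
```

View pics/w1.png

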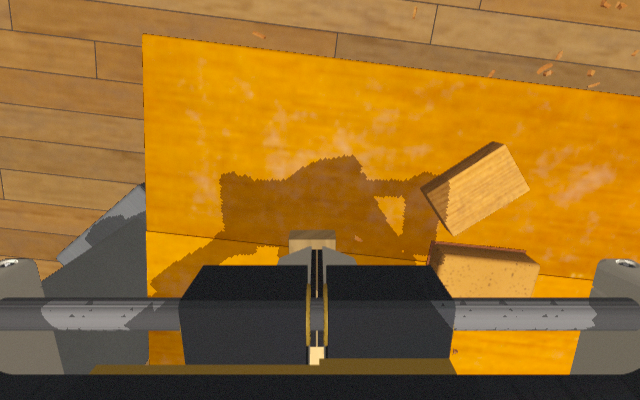

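The wrist view shows the butt face centred at about (312,237), against a predicted (317,238). That agrees to about 4 mm, and the tool is behind the butt. Descending now.

Request:
{"name": "jog_arm", "arguments": {
  "deltas": [-0.02,0,-0.3,0,0,0,-0.02,0,-0.6,0,0,0,-0.02,0,-0.9,0,0,0,-0.02,0,-1,0,0,0,-0.02,0,-1,0,0,0]
}}

```text
time: 2.32
tool_pos: [0.6177, 0.0072, 0.0557]
tool_rot: [-3.137, 0.003, 0.908]
contact_force: [-1.0, -0.3, 0.2]
opening: 0.0007
```

Request:
{"name": "jog_arm", "arguments": {
  "deltas": [0,0,-0.2,0,0,0,0,0,-0.3,0,0,0,0,0,-0.36,0,0,0,0,0,-0.36,0,0,0,0,0,-0.36,0,0,0]
}}

```text
time: 2.73
tool_pos: [0.6203, 0.0059, 0.0227]
tool_rot: [3.141, -0.0, 0.907]
contact_force: [-0.2, 0.7, 0.3]
opening: 0.0002
```

Request:
{"name": "jog_arm", "arguments": {
  "deltas": [-0.05,-0.063,-0.04,0,0,0,-0.1,-0.126,-0.04,0,0,0,-0.146,-0.19,-0.04,0,0,0,-0.184,-0.237,-0.04,0,0,0,-0.215,-0.276,-0.04,0,0,0]
}}

```text
time: 3.15
tool_pos: [0.598, -0.0228, 0.0181]
tool_rot: [3.141, -0.0, 0.905]
contact_force: [0.6, 0.9, 1.2]
opening: 0.0005
```

Request:
{"name": "jog_arm", "arguments": {
  "deltas": [-0.031,-0.039,0,0,0,0,-0.062,-0.079,0,0,0,0,-0.092,-0.118,0,0,0,0,-0.123,-0.158,0,0,0,0,-0.154,-0.197,0,0,0,0]
}}

```text
time: 3.57
tool_pos: [0.5828, -0.0419, 0.0178]
tool_rot: [3.141, -0.0, 0.906]
contact_force: [-0.3, 0.8, 0.7]
opening: 0.0003
```

Run:
```python
from h import *
print(robot.observe()['contact_force'],robot.observe()['tool_pos']);
im=snap('top','t2.png')
cv2.imwrite('pics/t2c.png',cv2.resize(cv2.cvtColor(im,cv2.COLOR_RGB2BGR)[130:300,220:470],None,fx=3,fy=3))
```

```text
[-0.29070877  0.82055262  0.7451135 ] [ 0.58284663 -0.04187688  0.01779115]
```

View pics/t2c.png

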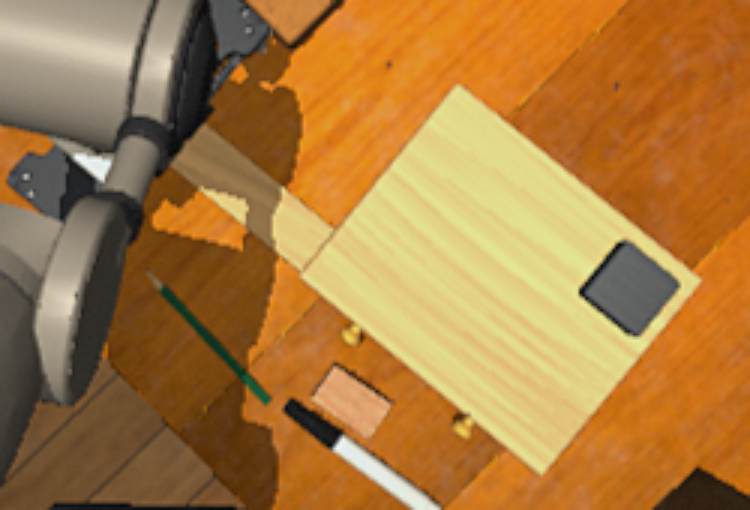

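The wedge is aligned and its toe is now under the board edge (crop position about (318,255)). I'll advance slowly and watch the force.

Request:
{"name": "jog_arm", "arguments": {
  "deltas": [-0.012,-0.016,0,0,0,0,-0.025,-0.032,0,0,0,0,-0.037,-0.047,0,0,0,0,-0.049,-0.063,0,0,0,0,-0.061,-0.079,0,0,0,0]
}}

```text
time: 4.03
tool_pos: [0.5768, -0.0495, 0.0177]
tool_rot: [3.142, 0.0, 0.907]
contact_force: [-0.0, -0.1, -0.0]
opening: 0.0004
```

Request:
{"name": "jog_arm", "arguments": {
  "deltas": [-0.012,-0.016,0,0,0,0,-0.025,-0.032,0,0,0,0,-0.037,-0.047,0,0,0,0,-0.037,-0.047,0,0,0,0]
}}

```text
time: 4.37
tool_pos: [0.5729, -0.0545, 0.0177]
tool_rot: [-3.141, 0.0, 0.906]
contact_force: [-0.4, -1.0, -0.1]
opening: 0.0006
```

Request:
{"name": "jog_arm", "arguments": {
  "deltas": [-0.006,-0.008,0,0,0,0,-0.012,-0.016,0,0,0,0,-0.018,-0.024,0,0,0,0,-0.025,-0.032,0,0,0,0,-0.025,-0.032,0,0,0,0]
}}

```text
time: 4.78
tool_pos: [0.5706, -0.0575, 0.0177]
tool_rot: [3.142, 0.0, 0.906]
contact_force: [-0.8, -0.5, -0.9]
opening: 0.0006
```

Request:
{"name": "jog_arm", "arguments": {
  "deltas": [-0.006,-0.008,0,0,0,0,-0.012,-0.016,0,0,0,0,-0.018,-0.024,0,0,0,0,-0.025,-0.032,0,0,0,0,-0.025,-0.032,0,0,0,0]
}}

```text
time: 5.2
tool_pos: [0.5681, -0.0607, 0.0178]
tool_rot: [3.142, 0.0, 0.906]
contact_force: [-0.8, 0.7, -0.4]
opening: 0.0001
```

Request:
{"name": "jog_arm", "arguments": {
  "deltas": [-0.006,-0.008,0,0,0,0,-0.012,-0.016,0,0,0,0,-0.018,-0.024,0,0,0,0,-0.025,-0.032,0,0,0,0,-0.025,-0.032,0,0,0,0]
}}

```text
time: 5.62
tool_pos: [0.5656, -0.0639, 0.0177]
tool_rot: [3.142, 0.0, 0.906]
contact_force: [-0.0, 0.4, -0.7]
opening: 0.0005
```

Request:
{"name": "jog_arm", "arguments": {
  "deltas": [-0.006,-0.008,0,0,0,0,-0.012,-0.016,0,0,0,0,-0.018,-0.024,0,0,0,0,-0.025,-0.032,0,0,0,0,-0.025,-0.032,0,0,0,0]
}}

```text
time: 6.03
tool_pos: [0.5632, -0.067, 0.0178]
tool_rot: [3.141, -0.0, 0.906]
contact_force: [0.0, 0.8, -0.2]
opening: 0.0005
```

Request:
{"name": "jog_arm", "arguments": {
  "deltas": [-0.006,-0.008,0,0,0,0,-0.012,-0.016,0,0,0,0,-0.018,-0.024,0,0,0,0,-0.025,-0.032,0,0,0,0,-0.025,-0.032,0,0,0,0]
}}

```text
time: 6.45
tool_pos: [0.5617, -0.0695, 0.018]
tool_rot: [3.14, -0.002, 0.906]
contact_force: [4.5, 5.4, -1.3]
opening: 0.0007
```

The force rose to about 7 N, so the wedge has met the foot about 24 mm past its centre, where it is about 6 mm thick. Backing off, rising and moving over the corner.

Request:
{"name": "jog_arm", "arguments": {
  "deltas": [0.06,0.08,0,0,0,0,0.184,0.237,0,0,0,0,0.184,0.237,0.3,0,0,0,0.184,0.237,0.7,0,0,0,0.184,0.237,1,0,0,0]
}}

```text
time: 6.87
tool_pos: [0.5792, -0.046, 0.1194]
tool_rot: [-3.141, 0.001, 0.907]
contact_force: [0.8, -0.3, -0.4]
opening: 0.0002
```

Request:
{"name": "jog_arm", "arguments": {
  "deltas": [0,0,0.25,0,0,0,0,0,0.45,0,0,0,0,0,0.45,0,0,0]
}}

```text
time: 7.12
tool_pos: [0.5812, -0.0468, 0.1675]
tool_rot: [3.134, -0.003, 0.907]
contact_force: [0.4, 0.4, 0.5]
opening: 0.0005
```

Run:
```python
from meas import *
print(robot.observe()['contact_force'],robot.observe()['tool_pos'])
im=snap('top','t3.png');p=robot.camera_params('top')
A=cv2.cvtColor(cv2.imread('pics/top1.png'),cv2.COLOR_BGR2RGB)
for i in(A,im):
    for a,r,b,c in measure(i,p)[1]:
        if a>4000 and 230<r[0][0]<460: print(a,r,ray(p,*r[0],.092))
cv2.imwrite('pics/t3c.png',cv2.resize(cv2.cvtColor(im,cv2.COLOR_RGB2BGR)[130:300,220:470],None,fx=3,fy=3))
```

```text
[0.43202069 0.37247134 0.50451129] [ 0.58124497 -0.04675259  0.1674753 ]
8748.0 ((386.4183349609375, 222.43313598632812), (105.46925354003906, 84.99457550048828), 39.289405822753906) [ 0.47474786 -0.28347936  0.092     ]
9560.0 ((367.5469970703125, 207.44180297851562), (154.1221160888672, 84.97510528564453), 38.92754364013672) [ 0.50370089 -0.24584782  0.092     ]
```

View pics/t3c.png

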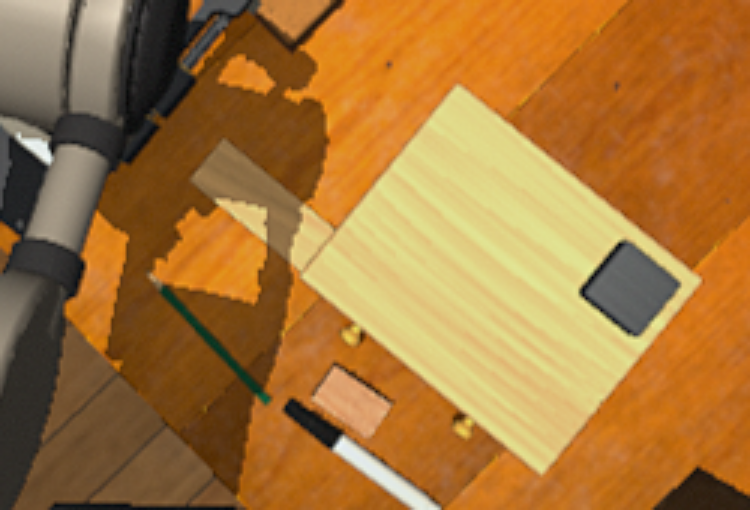

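The stand's corners sit at the same crop pixels as before, (458,85), (700,283) and (303,272). The wedge is aligned under the corner. Next I'll press on the corner.

Request:
{"name": "jog_arm", "arguments": {
  "deltas": [-0.25,-0.32,0,0,0,0,-0.5,-0.64,0,0,0,0,-0.75,-0.95,0,0,0,0,-0.75,-0.95,0,0,0,0]
}}

```text
time: 7.5
tool_pos: [0.4997, -0.1452, 0.1611]
tool_rot: [-3.137, 0.004, 0.902]
contact_force: [0.5, -0.3, -0.2]
opening: 0.0005
```

Request:
{"name": "jog_arm", "arguments": {
  "deltas": [-0.27,-0.34,-0.1,0,0,0,-0.27,-0.34,-0.25,0,0,0,-0.27,-0.34,-0.4,0,0,0,-0.27,-0.34,-0.5,0,0,0,-0.27,-0.34,-0.5,0,0,0]
}}

```text
time: 7.92
tool_pos: [0.4755, -0.1745, 0.1099]
tool_rot: [-3.136, 0.001, 0.906]
contact_force: [-0.5, 1.0, 0.5]
opening: 0.0
```

Request:
{"name": "jog_arm", "arguments": {
  "deltas": [0,0,-0.02,0,0,0,0,0,-0.04,0,0,0,0,0,-0.06,0,0,0,0,0,-0.07,0,0,0,0,0,-0.07,0,0,0]
}}

```text
time: 8.33
tool_pos: [0.4773, -0.1753, 0.1059]
tool_rot: [3.141, 0.0, 0.907]
contact_force: [-0.2, 0.6, -0.3]
opening: 0.0004
```

Request:
{"name": "jog_arm", "arguments": {
  "deltas": [0,0,-0.005,0,0,0,0,0,-0.01,0,0,0,0,0,-0.01,0,0,0,0,0,-0.01,0,0,0]
}}

```text
time: 8.67
tool_pos: [0.4772, -0.1755, 0.1049]
tool_rot: [3.141, -0.0, 0.906]
contact_force: [-0.2, -0.1, 0.6]
opening: 0.0003
```

Request:
{"name": "jog_arm", "arguments": {
  "deltas": [0,0,-0.005,0,0,0,0,0,-0.01,0,0,0,0,0,-0.01,0,0,0,0,0,-0.01,0,0,0]
}}

```text
time: 9.0
tool_pos: [0.4771, -0.1754, 0.1037]
tool_rot: [-3.142, 0.0, 0.906]
contact_force: [0.3, -0.5, -0.1]
opening: 0.0004
```

Request:
{"name": "jog_arm", "arguments": {
  "deltas": [0,0,-0.005,0,0,0,0,0,-0.01,0,0,0,0,0,-0.01,0,0,0,0,0,-0.01,0,0,0]
}}

```text
time: 9.33
tool_pos: [0.4772, -0.1754, 0.1032]
tool_rot: [3.141, -0.0, 0.906]
contact_force: [-1.4, 0.2, 4.7]
opening: 0.0005
```

Request:
{"name": "jog_arm", "arguments": {
  "deltas": [0,0,-0.005,0,0,0,0,0,-0.005,0,0,0,0,0,-0.005,0,0,0,0,0,-0.005,0,0,0]
}}

```text
time: 9.67
tool_pos: [0.4772, -0.1755, 0.1032]
tool_rot: [3.141, -0.0, 0.906]
contact_force: [-2.8, 1.2, 9.0]
opening: 0.0006
```

Request:
{"name": "jog_arm", "arguments": {
  "deltas": [0,0,-0.004,0,0,0,0,0,-0.004,0,0,0,0,0,-0.004,0,0,0,0,0,-0.004,0,0,0,0,0,-0.004,0,0,0]
}}

```text
time: 10.08
tool_pos: [0.4772, -0.1754, 0.1031]
tool_rot: [3.141, -0.0, 0.906]
contact_force: [-4.1, 1.9, 11.3]
opening: 0.0002
```

Request:
{"name": "jog_arm", "arguments": {
  "deltas": [0,0,0,0,0,0,0,0,0,0,0,0,0,0,0,0,0,0,0,0,0,0,0,0,0,0,0,0,0,0]
}}

```text
time: 10.5
tool_pos: [0.4772, -0.1754, 0.1031]
tool_rot: [3.141, -0.0, 0.906]
contact_force: [-3.3, 1.6, 11.8]
opening: 0.0004
```

Run:
```python
from h import *
for i in range(3):
    im=snap('scene','s3.png' if i==0 else 'x.png'); o=robot.observe();print(o['time'],o['contact_force'],o['tool_pos'])
a=cv2.imread('pics/scene1.png')[170:340,220:420];b=cv2.cvtColor(im,cv2.COLOR_RGB2BGR)[170:340,220:420]
cv2.imwrite('pics/s3c.png',cv2.resize(np.hstack([a,b]),None,fx=2,fy=2,interpolation=cv2.INTER_CUBIC))
```

```text
10.55 [-3.52144812  1.52007304 12.2977096 ] [ 0.47720126 -0.17542756  0.1031114 ]
10.6 [-2.50368426  1.64006276 12.21180638] [ 0.47723908 -0.17543491  0.10312847]
10.65 [-3.60310321  2.56472756 11.59230819] [ 0.47723219 -0.17542227  0.10311755]
```

View pics/s3c.png

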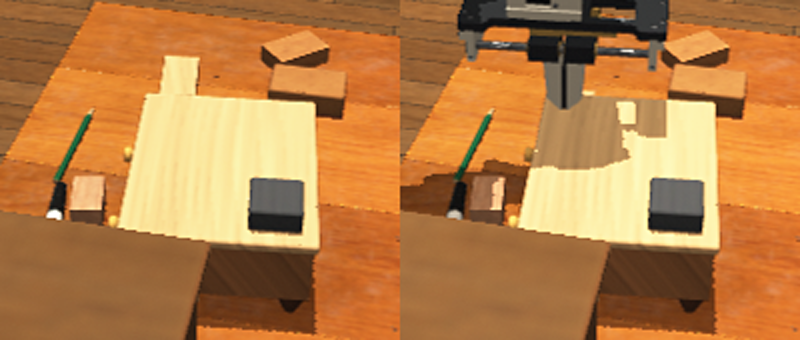

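In the before and after views, the block and board edges match and no bystander has moved. The press holds at about 12 N with the fingertips at 92 mm, the level height of the top. Handing in.

```bash
python3 -c "
from cell import robot
print(robot.hand_in()); print(robot.observe()['contact_force'])"
```

```text
the job is handed in; nothing more can be done
None
the job is handed in; nothing more can be done
```

The wedge is under the short foot and the stand no longer rocks. I handed in at about 10.7 s with the fingertips still pressing on that corner. No verdict was reported, so success isn't confirmed.

- **Wedge:** I pushed it along the table with the shut fingertips. The resistance jumped from under 1 N to about 7 N within the last 4 mm step, so I stopped there and backed off. By calculation the toe is about 24 mm past the foot's centre, where the wedge is about 6 mm thick.
- **Press test:** the force rose from 4.7 to about 12 N while the fingertips sank only about 0.1 mm. They rested at about 92 mm, the height of the top when level. I did not measure the lean directly.
- **Pictures:** the stand's corners and the other things looked unmoved in the top and scene views.
- **Checks that disagreed:**
  - The wrist camera put the wedge's thick end about 4 mm to one side of the top-camera estimate, well inside the 25 mm allowance.
  - One automatic stand measurement was thrown off because the wedge merged with the top board, so I compared the corners by eye instead.
  - A steady sideways force of about 4 N stayed during the press, and nothing moved.

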